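Step the sample carrier under the pointer

TASK

Take hold of the black knob of the x-y stage and slide the carrier until the blue disc is centred under the tip of the fixed red pointer; stop there for a full second for its reading. Then slide it on until the amber disc is centred under the tip, let go and leave it there. The blue and amber discs must stay seated in their pockets.

Things in the scene. Friction and masses are not known exactly. Their poses are not given: they have to be found in the camera images.
- knob (a point): Upright black cylindrical knob, 26 mm across and 32 mm high, by which the carrier is moved. It stands on a 14 mm neck on a 40 mm wide tongue that reaches from the carrier towards the robot. This point is the knob's centre, 96 mm above the table; the tongue's top is at 61 mm, the knob's top at 112 mm.
- carrier: Aluminium plate 150 x 150 mm, top 64 mm above the table, on crossed slides: moves level along its own x and y (both at once), never turns. Drag about 1.5 N a slide plus 6 N per m/s; stays where left; travel is ample for every pocket. Origin: at table height below its middle; knob at x -150 mm, y 0; pockets 6 mm deep at x +-30, y +-33 mm. Starts drawn back to the robot.
- pointer_tip (a point): Lower end of the fixed pointer: a red cone 33 mm high, pointing down below a black 16 mm barrel, at the end of a slotted aluminium arm that comes in over the stage from its left (+y of the carrier). The arm is 26 mm wide, its underside 191 mm above the table. This point is the tip, 85 mm above the table, 18 mm clear above the discs.
- blue_top (a point): Blue disc: flat round steel disc with a blue top face, 38 mm across, 9 mm thick, loose in one of the carrier's four pockets (which one varies; the others hold discs of other colours, of blue, amber, green and violet). This point is the centre of its top face, 67 mm above the table when seated.
- amber_top (a point): Amber disc: flat round steel disc with an amber (orange-yellow) top face, 38 mm across, 9 mm thick, loose in one of the carrier's four pockets (which one varies; the others hold discs of other colours, of blue, amber, green and violet). This point is the centre of its top face, 67 mm above the table when seated.
There are look-alikes about, which are no part of the job. Leave any brown or white look-alike of the part that bears blue_top alone. What is shaped like the part that bears amber_top but white is not meant.

How it is judged:
On the way:
1. the blue disc, seated in its pocket, rests under the pointer tip (within 12 mm) for half a second (horizontal distance between blue_top and pointer_tip below 0.012 m and linear speed of carrier below 0.01 m/s and z of blue_top in the frame of carrier between 0.064 and 0.0705 m), for 0.5 s.
At the end, for the whole second after the job is handed in: The carrier is at rest with the centre of the amber disc within 12 mm, seen from above, of the pointer tip, and the amber and blue discs still seated in their pockets (within about 3 mm in height) (horizontal distance between amber_top and pointer_tip below 0.012 m and linear speed of carrier below 0.01 m/s and z of amber_top in the frame of carrier between 0.064 and 0.0705 m and z of blue_top in the frame of carrier between 0.064 and 0.0705 m); the robot touches nothing.
It also fails if it takes over 38 s, if anything falls off the work surface, if the arm or the gripper's body presses on something with over 40 N, if the wrist force passes 120 N, or if a joint passes its speed limit or range.

ROBOT

A 6-joint arm with a two-finger parallel gripper is mounted at the origin on the work surface. World frame = base frame: x ahead of the robot, y to its left, z up, the work surface at z = 0. Lengths are in m, angles in rad, forces in N, time in s.
With the tool pointing down it reaches from about 0.3 to 0.875 m from the base axis. Payload 4.2 kg.
Tool frame: the origin (TCP) lies midway between the tips of the shut fingers; the grasp point (between the pads) lies 19 mm behind it; z points along the fingers, y is the line along which they close (so a half turn about z gives the same grasp; the last joint's range is limited). The gripper opens to 85 mm and grips with 20 to 120 N. Pads are 22 mm wide; open, the fingers measure 114 mm over their backs; the gripper's body (76 mm by 85 mm) begins 54 mm behind the grasp point. The pads swing forward as they close: fully open they stand 13 mm farther back than shut.
Start: joints at [1.203, 0.32, 1.565, -0, 1.257, -0.02], TCP at [0.196, 0.541, 0.231] pointing down, gripper open.
Joint ranges: [-3.11, 3.11], [-0.84, 2.01], [0.21, 2.61], [-1.34, 4.49], [0.05, 2.63], [-2.56, 2.56]. Speed limits (rad/s): [2.57, 2.57, 3.14, 3.14, 3.14, 3.14].

INTERFACE

Orientations are given as a rotation vector (axis times angle).
In Python, from workcell import get_obs, capture, hand_in gives the robot as it stands.
- The arm moves only by the tool send_rows, never from a script. Its argument "series" is a list that holds one entry, the list of rows, each a list of 6 numbers: the shift along the tool's x, y, z scaled (see below), then the turn, a rotation vector about the tool's x, y, z scaled (see below). In form: [[[x, y, z, rx, ry, rz], ...]]. A call has 1 to 8 rows; each row shifts and turns the commanded pose from where the row before left it, along the tool's axes as they then stand; what a row does not reach is not made up. The controller multiplies each number of a shift by 0.02 m and each number of a turn by 0.1 rad. A row lasts 1/8 s, in which the tool goes at most 62.5 mm and 10.7 degrees, less where a joint would pass 70% of its speed; a pose out of reach is approached as far as the arm can. A call with a number of a shift or a turn outside -1 to 1 is refused whole. A call with a gripper value outside its range is refused whole. "jaw" is the opening, from 0 (shut) to 1 (fully open), set as the call begins (left out, the last holds). The fingers move at their own pace and stop on an object; the grip force is fixed at half the most. Time passes only in rows, so rows that do not move let the fingers close. It gives the time, the measured TCP pose, the force, the opening and the grip force at its end, in the units of the state.
- get_obs(): the state, without advancing time (a new reading comes with each control period).
- capture(name): name is "scene" or "top"; returns a dict with "frame" (480x640x3 uint8, red, green, blue), "mtx" (3x3 intrinsics, pixels), "rvec" (rotation vector, rad) and "tvec" (3), from world to camera coordinates, as OpenCV has them. Camera axes: x right, y down, z forward; pixel columns grow to the right and rows downward; lengths in m; the calibration is good to about 2 mm. A picture is of the moment at which its call begins. There is no depth.
- hand_in(): hands the job in; it is judged then, once.
The state is a dict: "t": time; "q": joint angles; "joint_vel": joint speeds; "joint_torque": joint torques, N m; "ee_pos": TCP position; "eef_rot": TCP orientation; "ft_force": force on the tool from outside, world axes, zero at the start; "wrist_torque": the same for the moment, N m; "opening": opening from 0.0 (shut) to 1.0 (fully open); "grasp_force": force on a finger pad.
Only numpy, scipy, OpenCV 4.12 (cv2) and the standard library are available. Lean on these libraries where they do the work, as an engineer would, in place of code of your own. Each camera call takes 0.05 s, during which the arm holds its last target. There are 200 camera calls.

## Working session

There is one attempt and no reset: what is moved stays moved. The work goes in short steps, Python scripts to look and compute and a tool call to move; the robot and the scene stay as the last step left them, time stands still between calls to the robot, and variables do not carry over. Pictures are saved under pics/ and viewed, at most 10 in all, crops included, and the job is handed in when it is done.

Besides the shell and the picture viewer there is one more tool, called after "Emit:" as name(argument=value, ...) on one line, values as JSON. send_rows: Moves the arm, as the interface text tells. Shifts and turns lie within -1 to 1; 1 stands for 0.02 m of shift or 0.1 rad of turn. Its arguments: {"type":"object","properties":{"series":{"type":"array","items":{"type":"array","items":{"type":"array","items":{"type":"number"}}}},"jaw":{"type":"number"}},"required":["series"]}

```bash
mkdir -p pics
python3 - <<'E'
from workcell import get_obs,capture
import cv2,pickle
o=get_obs();print(o['t'],o['ee_pos'],o['eef_rot'],o['opening'])
d={}
for n in('scene','top'):
    d[n]=capture(n);cv2.imwrite(f'pics/{n}0.png',d[n]['frame'][:,:,::-1])
pickle.dump(d,open('d0.pkl','wb'))
E
```

```text
0.0 [0.19579068 0.54011874 0.23046645] [-5.43458303e-01 -3.09389360e+00  2.77669886e-03] 0.9993798186075812
```

View pics/scene0.png

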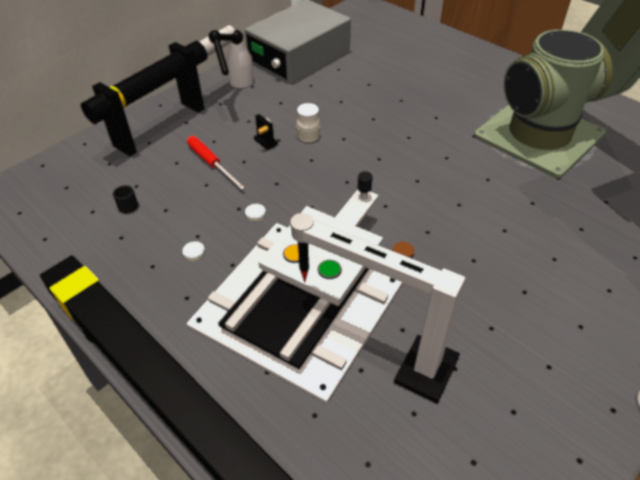

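View pics/top0.png

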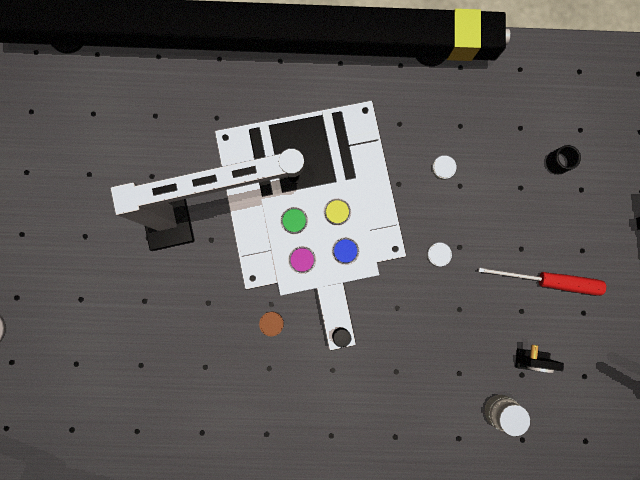

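The top view shows green (294,221), amber (337,212), violet (302,260), blue (345,251) and the knob (342,338). The scene view shows the red tip near (305,281). Next I refine these and convert them to world positions.

```bash
cat > h.py <<'E'
import numpy as np,cv2
def ray(c,uv,z):
    p=cv2.undistortPoints(np.array([[uv]],float),c['mtx'],None)[0,0]
    R=cv2.Rodrigues(np.array(c['rvec'],float))[0];t=np.array(c['tvec'],float).ravel()
    o=-R.T@t;d=R.T@np.array([*p,1]);return o+d*(z-o[2])/d[2]
def proj(c,X):
    return cv2.projectPoints(np.array([X],float),np.array(c['rvec'],float),np.array(c['tvec'],float),c['mtx'],None)[0].ravel()
def blob(c,lo,hi,box):
    x0,y0,x1,y1=box;h=cv2.cvtColor(c['frame'],cv2.COLOR_RGB2HSV)[y0:y1,x0:x1]
    m=cv2.inRange(h,lo,hi);n,l,s,ce=cv2.connectedComponentsWithStats(m)
    i=1+np.argmax(s[1:,4]);return ce[i]+[x0,y0],s[i]+[x0,y0,0,0,0]
C={'blue':((110,100,80),(130,255,255)),'amber':((18,100,80),(34,255,255)),'green':((45,100,50),(80,255,255)),'violet':((140,100,80),(170,255,255))}
E
python3 - <<'E'
from h import *
import pickle
d=pickle.load(open('d0.pkl','rb'));T=d['top'];S=d['scene']
P={}
for k,(lo,hi) in C.items():
    b,s=blob(T,lo,hi,(220,150,400,300));P[k]=ray(T,b,.067);print(k,b.round(1),s,P[k].round(4))
b,s=blob(T,(0,0,0),(180,255,75),(325,322,358,352));K=ray(T,b,.112);print('knob',b,s,K)
mid=sum(P.values())/4
ax=(P['amber']+P['green']-P['blue']-P['violet']);print('yaw',np.arctan2(ax[1],ax[0]),'mid',mid)
a=np.arctan2(ax[1],ax[0]);print('knob pred',mid[:2]-.15*np.array([np.cos(a),np.sin(a)]))
h=cv2.cvtColor(S['frame'],cv2.COLOR_RGB2HSV)[255:300,290:320]
m=(((h[...,0]<10)|(h[...,0]>170))&(h[...,1]>110)&(h[...,2]>40))
ys,xs=np.nonzero(m)
for y in np.unique(ys):print(y+255,xs[ys==y]+290)
for uv in((305,281),(305.5,283)):print(ray(S,uv,.085))
c=ray(T,(291,161),.2);print('cap',c)
print('check amber in scene',proj(S,P['amber']),blob(S,*C['amber'],(270,235,320,270))[0])
cv2.imwrite('pics/tip.png',cv2.resize(S['frame'][200:300,250:370,::-1],None,fx=6,fy=6,interpolation=2))
print(ray(S,(305,281),.085)-S['tvec'].ravel()*0, -cv2.Rodrigues(T['rvec'])[0].T@T['tvec'].ravel())
E
```

```text
blue [345.2 250.5] [334 239  23  24 428] [ 0.5852 -0.112   0.067 ]
amber [336.9 211.2] [326 200  23  23 422] [ 0.6437 -0.0982  0.067 ]
green [293.6 220. ] [283 209  23  23 414] [ 0.6286 -0.0339  0.067 ]
violet [301.7 259.5] [291 248  23  24 429] [ 0.57   -0.0477  0.067 ]
knob [341.12686567 337.29477612] [332 327  19  22 268] [ 0.46154026 -0.10642641  0.112     ]
yaw 0.23111320108495706 mid [ 0.60686089 -0.07296401  0.067     ]
knob pred [ 0.46084909 -0.1073232 ]
270 [306]
271 [302 303 304 305 306]
272 [302 303 304 305 306]
273 [302 303 304 305 306]
274 [303 304 305 306]
275 [303 304 305]
276 [303 304 305]
277 [304 305]
278 [304]
279 [304]
[ 0.68262764 -0.03287742  0.085     ]
[ 0.68484461 -0.02958897  0.085     ]
cap [ 0.6881325  -0.03247817  0.2       ]
check amber in scene [293.8618393  252.69482664] [291.95631068 252.49029126]
[ 0.68262764 -0.03287742  0.085     ] [ 0.52900791 -0.06107006  0.91138114]
```

View pics/tip.png

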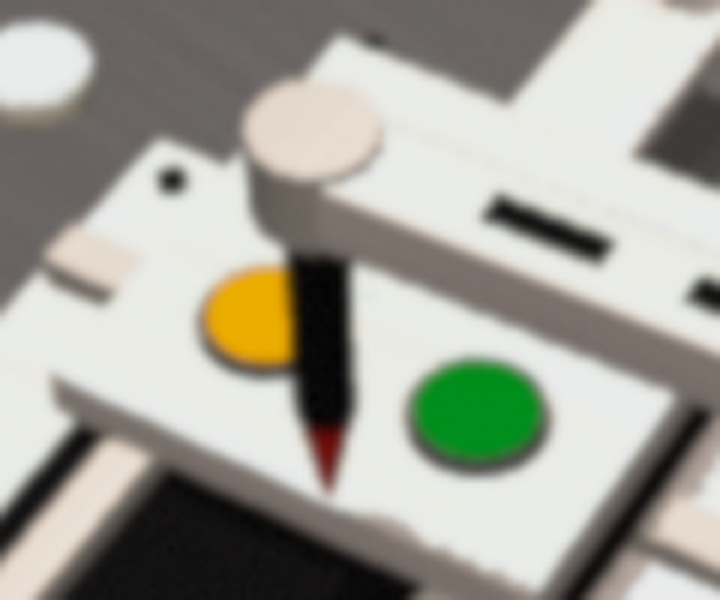

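The tip sits at scene pixel ≈(304.7,281.8), so about (0.684,-0.032); the barrel is just left of it and doesn't block anything. I'll move above the knob with the tool orientation unchanged.

Emit:
send_rows(series=[[[-0.9, -1, 0, 0, 0, 0], [-0.9, -1, 0, 0, 0, 0], [-0.9, -1, 0, 0, 0, 0], [-0.9, -1, 0, 0, 0, 0], [-0.9, -1, 0, 0, 0, 0], [-0.9, -1, 0, 0, 0, 0], [-0.9, -1, 0, 0, 0, 0], [-0.9, -1, 0, 0, 0, 0]]], jaw=1)

```text
t: 1.1
ee_pos: [0.2769, 0.34, 0.231]
eef_rot: [-0.543, -3.094, 0.001]
ft_force: [-0.1, -0.5, 0.4]
opening: 1.0
grasp_force: 0.0
```

Emit:
send_rows(series=[[[-0.9, -1, 0, 0, 0, 0], [-0.9, -1, 0, 0, 0, 0], [-0.9, -1, 0, 0, 0, 0], [-0.9, -1, 0, 0, 0, 0], [-0.9, -1, 0, 0, 0, 0], [-0.9, -1, 0, 0, 0, 0], [-0.9, -1, 0, 0, 0, 0], [-0.9, -1, 0, 0, 0, 0]]])

```text
t: 2.1
ee_pos: [0.3576, 0.1407, 0.2311]
eef_rot: [-0.543, -3.094, 0.0]
ft_force: [0.2, 0.3, -0.9]
opening: 1.001
grasp_force: 0.0
```

Emit:
send_rows(series=[[[-0.9, -1, 0, 0, 0, 0], [-0.9, -1, 0, 0, 0, 0], [-0.9, -1, 0, 0, 0, 0], [-0.9, -1, 0, 0, 0, 0], [-0.9, -1, 0, 0, 0, 0], [-0.9, -1, 0, 0, 0, 0], [-0.9, -1, 0, 0, 0, 0], [-0.9, -1, 0, 0, 0, 0]]])

```text
t: 3.1
ee_pos: [0.4385, -0.0587, 0.231]
eef_rot: [-0.544, -3.093, -0.0]
ft_force: [-0.2, 0.4, 0.1]
opening: 1.0
grasp_force: 0.0
```

Emit:
send_rows(series=[[[-1, -1, 0, 0, 0, 0], [-0.9, -0.9, 0, 0, 0, 0], [0, 0, 0, 0, 0, 0]]])

```text
t: 3.48
ee_pos: [0.4615, -0.1076, 0.2308]
eef_rot: [-0.547, -3.093, -0.0]
ft_force: [0.1, 0.1, -0.3]
opening: 1.002
grasp_force: 0.0
```

```bash
cat >> h.py <<'E'
from scipy.spatial.transform import Rotation as Ro
def need(o,tgt):
    return (Ro.from_rotvec(o['eef_rot']).inv().apply(np.array(tgt)-o['ee_pos'])/.02).round(2)
E
python3 - <<'E'
from h import *
from workcell import get_obs
o=get_obs();print(o['t'],o['ee_pos'],o['eef_rot'],o['q'],need(o,(.4612,-.1069,.075)))
E
```

```text
3.475 [ 0.4615183  -0.10756634  0.23075574] [-5.46783234e-01 -3.09273209e+00 -2.75433132e-04] [-2.53322735e-01  1.61013283e-01  1.78268588e+00  1.12275126e-04
  1.19880233e+00 -1.47418403e+00] [0.02 0.03 7.79]
```

Right above the knob. I go down and close.

Emit:
send_rows(series=[[[0, 0, 1, 0, 0, 0], [0, 0, 1, 0, 0, 0], [0, 0, 1, 0, 0, 0], [0, 0, 1, 0, 0, 0], [0, 0, 1, 0, 0, 0], [0, 0, 1, 0, 0, 0], [0, 0, 1, 0, 0, 0], [0, 0, 0.75, 0, 0, 0]]])

```text
t: 4.47
ee_pos: [0.4603, -0.1055, 0.0755]
eef_rot: [-0.543, -3.093, -0.001]
ft_force: [-0.8, 0.3, 0.7]
opening: 1.001
grasp_force: 0.0
```

Emit:
send_rows(series=[[[0, 0, 0, 0, 0, 0], [0, 0, 0, 0, 0, 0], [0, 0, 0, 0, 0, 0], [0, 0, 0, 0, 0, 0], [0, 0, 0, 0, 0, 0], [0, 0, 0, 0, 0, 0], [0, 0, 0, 0, 0, 0], [0, 0, 0, 0, 0, 0]]], jaw=0)

```text
t: 5.48
ee_pos: [0.4617, -0.1067, 0.0772]
eef_rot: [0.543, 3.093, 0.0]
ft_force: [-1.5, 0.1, 5.9]
opening: 0.287
grasp_force: 58.6
```

Run:
```python
from h import *
from workcell import get_obs,capture
o=get_obs();T=capture('top')
print(o['t'],o['ee_pos'],o['opening'],o['grasp_force'],o['ft_force'])
tip=np.array([.6845,-.032])
for k in('blue','amber'):
    b,s=blob(T,*C[k],(220,100,400,300));p=ray(T,b,.067);g=[*(o['ee_pos'][:2]+tip-p[:2]),o['ee_pos'][2]];print(k,p,s,g,need(o,g))
```

```text
5.475 [ 0.46174338 -0.10667835  0.07719783] 0.2870551558709844 58.57988476753235 [-1.54024565  0.10959434  5.8964459 ]
blue [ 0.58573787 -0.11087987  0.067     ] [333 239  24  23 432] [np.float64(0.5605055147581947), np.float64(-0.0277984756369693), np.float64(0.07719783220619797)] [-3.3   5.39  0.01]
amber [ 0.64398257 -0.09710815  0.067     ] [325 200  23  23 424] [np.float64(0.5022608173307613), np.float64(-0.04157020004138416), np.float64(0.07719783220619797)] [-0.8   3.75  0.  ]
```

Firm grip (58 N). Slide blue towards the tip.

Emit:
send_rows(series=[[[-0.2, 0.35, 0, 0, 0, 0], [-0.5, 0.8, 0, 0, 0, 0], [-0.5, 0.8, 0, 0, 0, 0], [-0.5, 0.8, 0, 0, 0, 0], [-0.5, 0.8, 0, 0, 0, 0], [-0.5, 0.8, 0, 0, 0, 0], [-0.4, 0.7, 0, 0, 0, 0], [-0.2, 0.35, 0, 0, 0, 0]]])

```text
t: 6.52
ee_pos: [0.5612, -0.0276, 0.0773]
eef_rot: [0.542, 3.093, -0.001]
ft_force: [-2.0, -1.5, 6.3]
opening: 0.286
grasp_force: 59.1
```

Emit:
send_rows(series=[[[0, 0, 0, 0, 0, 0], [0, 0, 0, 0, 0, 0]]])

```text
t: 6.78
ee_pos: [0.5614, -0.0272, 0.0772]
eef_rot: [0.543, 3.091, 0.002]
ft_force: [0.6, 1.6, 5.5]
opening: 0.288
grasp_force: 59.0
```

Run:
```python
from h import *
from workcell import get_obs,capture
S=capture('scene');T=capture('top');o=get_obs()
print(o['t'],o['ee_pos'],o['opening'],o['grasp_force'],o['ft_force'],need(o,(.5605,-.0278,.0772)))
for k in C:
    try:
        b,s=blob(T,*C[k],(220,80,400,300));print(k,ray(T,b,.067),s)
    except Exception as e: print(k,e)
a=cv2.resize(S['frame'][180:300,240:380,::-1],None,fx=4,fy=4,interpolation=2)
b=cv2.resize(T['frame'][90:210,220:360,::-1],None,fx=4,fy=4,interpolation=2)
cv2.imwrite('pics/blue.png',np.vstack([a,b])[:,:]if 0 else cv2.resize(np.hstack([a,b]),(800,343)))
```

```text
6.875 [ 0.56124241 -0.02728801  0.07725823] 0.284707865650114 58.96348536014557 [1.27180203 1.97255863 4.85762539] [ 0.03 -0.04  0.  ]
blue [ 0.68162775 -0.03224737  0.067     ] [282 174  23  21 304]
amber [ 0.7462393  -0.01705691  0.067     ] [274 133  24  21 340]
green [0.72955998 0.04670786 0.067     ] [231 142  23  21 380]
violet [0.66720033 0.03200517 0.067     ] [239 183  23  20 303]
```

View pics/blue.png

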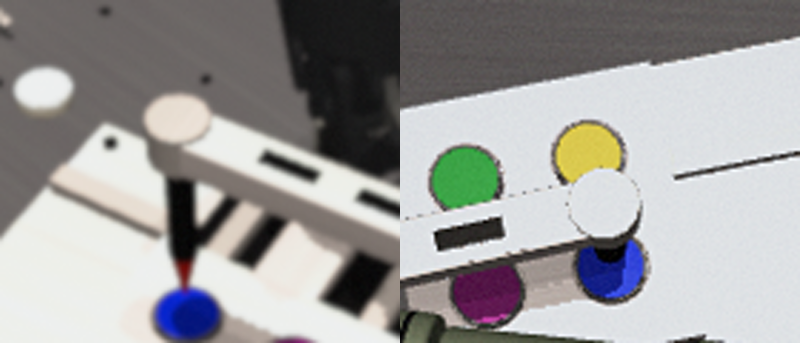

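Blue sits below the tip: tip at scene pixel ≈(304.8,282), disc centre ≈(305.5,290). I check the offset numerically while it dwells.

Emit:
send_rows(series=[[[0, 0, 0, 0, 0, 0], [0, 0, 0, 0, 0, 0], [0, 0, 0, 0, 0, 0], [0, 0, 0, 0, 0, 0], [0, 0, 0, 0, 0, 0], [0, 0, 0, 0, 0, 0], [0, 0, 0, 0, 0, 0], [0, 0, 0, 0, 0, 0]]])

```text
t: 7.88
ee_pos: [0.5612, -0.0273, 0.0773]
eef_rot: [0.543, 3.091, 0.002]
ft_force: [1.1, 3.0, 4.5]
opening: 0.288
grasp_force: 59.0
```

Run:
```python
from h import *
from workcell import capture,get_obs
S=capture('scene')
b,s=blob(S,*C['blue'],(280,270,330,310));print(b,s,'blue',ray(S,b,.067));t=ray(S,(304.7,281.8),.085);print('tip',t)
print('tip foot px',proj(S,[*t[:2],.067]))
o=get_obs();print(o['t'],need(o,(.5605-.05825,-.0278-.01377,.0772)))
```

```text
[305.06875 289.5625 ] [294 281  23  18 320] blue [ 0.68469918 -0.03133143  0.067     ]
tip [ 0.68404254 -0.03211088  0.085     ]
tip foot px [305.01206988 289.04162439]
7.925 [ 2.53 -1.67 -0.01]
```

Blue is within 1 mm in a single camera and has dwelt over a second. Now on to amber.

Emit:
send_rows(series=[[[0.2, -0.15, 0, 0, 0, 0], [0.4, -0.25, 0, 0, 0, 0], [0.4, -0.25, 0, 0, 0, 0], [0.4, -0.25, 0, 0, 0, 0], [0.4, -0.25, 0, 0, 0, 0], [0.4, -0.25, 0, 0, 0, 0], [0.3, -0.2, 0, 0, 0, 0], [0, 0, 0, 0, 0, 0]]])

```text
t: 8.93
ee_pos: [0.502, -0.0413, 0.0772]
eef_rot: [0.543, 3.093, -0.001]
ft_force: [-1.7, -1.0, 8.1]
opening: 0.285
grasp_force: 59.3
```

Emit:
send_rows(series=[[[0, 0, 0, 0, 0, 0], [0, 0, 0, 0, 0, 0]]])

```text
t: 9.18
ee_pos: [0.5023, -0.0412, 0.0772]
eef_rot: [0.543, 3.093, -0.001]
ft_force: [-1.2, -2.4, 9.3]
opening: 0.289
grasp_force: 59.3
```

Run:
```python
from h import *
from workcell import capture,get_obs
S=capture('scene');o=get_obs()
b,s=blob(S,*C['amber'],(270,260,340,320));print(b,s,'amber',ray(S,b,.067))
b,s=blob(S,*C['blue'],(240,180,350,320));print(b,s,'blue',ray(S,b,.067))
print(o['t'],o['ee_pos'],o['ft_force'],need(o,(.5023,-.0416,.0772)))
```

```text
[301.43307087 286.36220472] [295 281  18  16 127] amber [ 0.68417839 -0.03983394  0.067     ]
[325.03135889 263.70034843] [315 256  21  17 287] blue [ 0.62554062 -0.04505571  0.067     ]
9.225 [ 0.50222873 -0.0412354   0.07719521] [-1.61641733 -2.3495262   8.62109973] [-0.01 -0.02 -0.  ]
```

The amber blob is only partly segmented (barrel shadow), but the arm and blue positions both agree with the target. Release and lift.

Emit:
send_rows(series=[[[0, 0, 0, 0, 0, 0], [0, 0, 0, 0, 0, 0], [0, 0, 0, 0, 0, 0], [0, 0, 0, 0, 0, 0], [0, 0, 0, 0, 0, 0], [0, 0, 0, 0, 0, 0], [0, 0, 0, 0, 0, 0], [0, 0, 0, 0, 0, 0]]], jaw=1)

```text
t: 10.22
ee_pos: [0.5023, -0.0406, 0.0763]
eef_rot: [0.544, 3.094, 0.0]
ft_force: [1.0, 0.6, -0.3]
opening: 1.001
grasp_force: 0.0
```

Emit:
send_rows(series=[[[0, 0, -0.4, 0, 0, 0], [0, 0, -0.8, 0, 0, 0], [0, 0, -0.8, 0, 0, 0], [0, 0, -0.8, 0, 0, 0], [0, 0, -0.8, 0, 0, 0], [0, 0, -0.8, 0, 0, 0], [0, 0, -0.4, 0, 0, 0], [0, 0, 0, 0, 0, 0]]])

```text
t: 11.22
ee_pos: [0.5025, -0.0406, 0.1729]
eef_rot: [0.543, 3.093, 0.0]
ft_force: [0.2, -0.3, 0.6]
opening: 1.002
grasp_force: 0.0
```

Run:
```python
from h import *
from workcell import capture,get_obs
S=capture('scene');T=capture('top');o=get_obs()
print(o['t'],o['ee_pos'],o['ft_force'],o['opening'])
for k in C:
    b,s=blob(S,*C[k],(220,180,380,330));print(k,b,s,ray(S,b,.067))
a=cv2.resize(S['frame'][180:330,220:380,::-1],None,fx=4,fy=4,interpolation=2)
b=cv2.resize(T['frame'][110:260,210:370,::-1],None,fx=4,fy=4,interpolation=2)
cv2.imwrite('pics/amber.png',cv2.resize(np.hstack([a,b]),(800,375)))
```

```text
11.325 [ 0.50186517 -0.04054843  0.17189375] [-0.17947042  0.25585008  0.44612894] 1.0020860872193293
blue [325.00347222 263.68055556] [315 256  21  17 288] [ 0.62554141 -0.04511681  0.067     ]
amber [301.4609375 286.3515625] [295 281  18  16 128] [ 0.68413374 -0.03981745  0.067     ]
green [342.51702786 307.0123839 ] [332 298  22  19 323] [0.66911806 0.03274954 0.067     ]
violet [361.33221477 280.0738255 ] [351 272  22  17 298] [0.61062137 0.01915184 0.067     ]
```

View pics/amber.png

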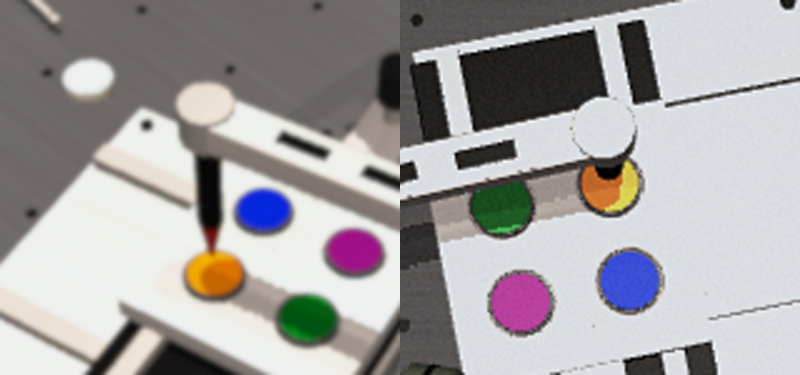

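The picture shows amber under the tip, with all four discs seated. From the other three discs, amber's centre works out to (0.684,-0.0315), against a tip at (0.684,-0.032).

```bash
python3 -c "
from workcell import hand_in
print(hand_in())"
```

```text
the job is handed in; nothing more can be done
None
```

Job handed in at about 11 s: blue rested about 1 mm from under the tip for over a second, then amber was left within about 1 mm of it, both discs look seated and the gripper is clear; the judge gave no verdict.

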